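# Find the full canister by its weight and stand it on the bench scale

## Task

Three closed steel canisters that look alike lean in a slanting rack; one of them is full and clearly heavier than the other two, which are nearly empty. Heft them to find the full one and set it down gently, upright, in the middle of the pan of the bench scale; the two light ones must end up leaning in the rack as before. Do not tip any canister over, and do not shift the spice jar or the small bowl.

Things in the scene. Friction and masses are not known exactly. Their poses are not given: they have to be found in the camera images.
- canister_1: closed steel canister, plain cylinder 52 mm diameter, 120 mm tall, dark flat lid fixed on. One of three that look alike; the full one weighs 0.45 to 0.65 kg, the two light ones at most 0.19; which is which cannot be seen. A block inside may shift a little. Origin: centre of its underside; z: along its axis to the lid. Starts in the rack's left (+y) place.
- canister_2: closed steel canister, plain cylinder 52 mm diameter, 120 mm tall, dark flat lid fixed on. One of three that look alike; the full one weighs 0.45 to 0.65 kg, the two light ones at most 0.19; which is which cannot be seen. A block inside may shift a little. Origin: centre of its underside; z: along its axis to the lid. Starts in the rack's middle place.
- canister_3: closed steel canister, plain cylinder 52 mm diameter, 120 mm tall, dark flat lid fixed on. One of three that look alike; the full one weighs 0.45 to 0.65 kg, the two light ones at most 0.19; which is which cannot be seen. A block inside may shift a little. Origin: centre of its underside; z: along its axis to the lid. Starts in the rack's right (-y) place.
- rack: fixed aluminium rack, base 160 x 280 mm, 90 mm high. Origin: centre of the base's underside; y along the row, x away from the robot. Three places at y = +100, 0, -100 mm, where canisters lean 0.52 rad (30 degrees), lid towards -x, the robot's side. Black ribs 66 mm long, 18 mm high, stand 4 mm off each side of a canister; its upper 45 mm is free all round, 48 mm from the next.
- rack_seat (a point): where the centre of a seated canister's underside lies in the middle place: rack x 22.6, y 0, z 35 mm (others 100 mm along y). Towards its lid the axis is (-0.497, 0, 0.868) in the rack's frame. It lies on a slanting bed on its -x side, 75 mm long, foot on a ledge square to its axis; off the bed is (0.868, 0, 0.497).
- scale: fixed grey bench scale, 150 x 120 mm, 40 mm high with a square steel pan on top and a dark display strip at its -x end. Origin: centre of its underside; z up.
- scale_pan (a point): centre of the top face of the scale's pan, 40 mm above the counter; the pan is 110 x 114 mm, flat.
- spice_jar: loose spice jar, 41 mm diameter, 105 mm tall, behind the scale: a bystander. Origin: centre of its underside.
- small_bowl: loose small steel bowl, 76 mm diameter, 35 mm high, near the robot: a bystander. Origin: centre of its underside.

How it is judged:
At the end, for the whole second after the job is handed in: The full canister stands at rest on the scale's pan, upright within 0.1 rad, centre within 25 mm of the pan's, pressing on it with over 3.2 N; the two light ones rest in the rack, within 14 mm of seated in its x and z, leaning 0.42 to 0.62 rad ((((contact force between canister_1 and scale above 3.2 N and horizontal distance between canister_1 and scale_pan below 0.025 m and z of canister_1 in the frame of scale_pan below 0.006 m and angle between canister_1's own z axis and vertical below 0.1 rad and linear speed of canister_1 below 0.02 m/s) and (x of canister_2 in the frame of rack between 0.008 and 0.037 m and z of canister_2 in the frame of rack between 0.021 and 0.049 m and y of canister_2 in the frame of rack between -0.13 and 0.13 m and angle between canister_2's own z axis and vertical between 0.42 and 0.62 rad and contact force between canister_2 and rack above 0.4 N and linear speed of canister_2 below 0.02 m/s) and (x of canister_3 in the frame of rack between 0.008 and 0.037 m and z of canister_3 in the frame of rack between 0.021 and 0.049 m and y of canister_3 in the frame of rack between -0.13 and 0.13 m and angle between canister_3's own z axis and vertical between 0.42 and 0.62 rad and contact force between canister_3 and rack above 0.4 N and linear speed of canister_3 below 0.02 m/s)) or ((contact force between canister_2 and scale above 3.2 N and horizontal distance between canister_2 and scale_pan below 0.025 m and z of canister_2 in the frame of scale_pan below 0.006 m and angle between canister_2's own z axis and vertical below 0.1 rad and linear speed of canister_2 below 0.02 m/s) and (x of canister_1 in the frame of rack between 0.008 and 0.037 m and z of canister_1 in the frame of rack between 0.021 and 0.049 m and y of canister_1 in the frame of rack between -0.13 and 0.13 m and angle between canister_1's own z axis and vertical between 0.42 and 0.62 rad and contact force between canister_1 and rack above 0.4 N and linear speed of canister_1 below 0.02 m/s) and (x of canister_3 in the frame of rack between 0.008 and 0.037 m and z of canister_3 in the frame of rack between 0.021 and 0.049 m and y of canister_3 in the frame of rack between -0.13 and 0.13 m and angle between canister_3's own z axis and vertical between 0.42 and 0.62 rad and contact force between canister_3 and rack above 0.4 N and linear speed of canister_3 below 0.02 m/s)) or ((contact force between canister_3 and scale above 3.2 N and horizontal distance between canister_3 and scale_pan below 0.025 m and z of canister_3 in the frame of scale_pan below 0.006 m and angle between canister_3's own z axis and vertical below 0.1 rad and linear speed of canister_3 below 0.02 m/s) and (x of canister_1 in the frame of rack between 0.008 and 0.037 m and z of canister_1 in the frame of rack between 0.021 and 0.049 m and y of canister_1 in the frame of rack between -0.13 and 0.13 m and angle between canister_1's own z axis and vertical between 0.42 and 0.62 rad and contact force between canister_1 and rack above 0.4 N and linear speed of canister_1 below 0.02 m/s) and (x of canister_2 in the frame of rack between 0.008 and 0.037 m and z of canister_2 in the frame of rack between 0.021 and 0.049 m and y of canister_2 in the frame of rack between -0.13 and 0.13 m and angle between canister_2's own z axis and vertical between 0.42 and 0.62 rad and contact force between canister_2 and rack above 0.4 N and linear speed of canister_2 below 0.02 m/s)))); the robot touches nothing.
It fails at once if a canister is tipped over (axis more than 1.1 rad from vertical) (angle between any of canister_1, canister_2, canister_3's own z axis and vertical above 1.1 rad).
It fails at once if something strikes or presses the scale with more than 40 N (contact force between scale and canister_1 above 40 N or contact force between scale and canister_2 above 40 N or contact force between scale and canister_3 above 40 N or contact force between scale and the arm above 40 N or contact force between scale and the fingers above 40 N).
It fails at once if the spice jar or the small bowl is shifted by more than 25 mm (distance of any of spice_jar, small_bowl from where it was at the start of the episode above 0.025 m).
It also fails if it takes over 58 s, if anything falls off the work surface, if the arm or the gripper's body presses on something with over 40 N, if the wrist force passes 120 N, or if a joint passes its speed limit or range.

## Robot

A 6-joint arm with a two-finger parallel gripper is mounted at the origin on the work surface; the furniture and walls round the work are solid. World frame = base frame: x ahead of the robot, y to its left, z up, the work surface at z = 0. Lengths are in m, angles in rad, forces in N, time in s.
With the tool pointing down it reaches from about 0.375 to 0.9 m from the base axis. Payload 3.1 kg.
Tool frame: the origin (TCP) lies between the finger pads; the fingertips stand manip.finger_overhang ahead of it and the grasp point (between the pads) lies 5 mm behind it (manip.finger_overhang is the distance from the TCP to the fingertips, in m); z points along the fingers, y is the line along which they close (so a half turn about z gives the same grasp; the last joint's range is limited). The gripper opens to 85 mm and grips with 20 to 120 N. Pads are 22 mm wide; open, the fingers measure 114 mm over their backs; the gripper's body (76 mm by 85 mm) begins 54 mm behind the grasp point. The pads swing forward as they close: fully open they stand 13 mm farther back than shut.
Start: joints at [1.077, 0.527, 1.433, -0, 1.181, -0.178], TCP at [0.194, 0.594, 0.245] pointing down, gripper open.
Joint ranges: [-3.08, 3.08], [-0.75, 2.2], [0.22, 2.44], [-1.43, 4.57], [0, 2.65], [-2.85, 2.85]. Speed limits (rad/s): [2.79, 2.79, 3.14, 3.14, 3.14, 3.14].

## Interface

Orientations are given as a unit quaternion [x, y, z, w].
In Python, from station import manip gives the robot as it stands.
- The arm moves only by the tool drive_tool, never from a script. Its argument "plan" is a list of rows, each a list of 7 numbers: the shift along the tool's x, y, z in m, then the turn, a rotation vector about the tool's x, y, z in degrees, then the opening, from -1 (shut) to 1 (fully open). In form: [[x, y, z, wx, wy, wz, gripper], ...]. A call has 1 to 10 rows; each row shifts and turns the commanded pose from where the row before left it, along the tool's axes as they then stand; what a row does not reach is not made up. A row lasts 1/10 s, in which the tool goes at most 50 mm and 8.59 degrees, less where a joint would pass 70% of its speed; a pose out of reach is approached as far as the arm can. A call is refused whole if a number of a shift passes 0.05 or a number of a turn 8.59, either way. A call with a gripper value outside its range is refused whole. The fingers move at their own pace and stop on an object; "newtons" is the grip in N (left out, the last holds). Time passes only in rows, so rows that do not move let the fingers close. It gives the time, the measured TCP pose, the force, the opening and the grip force at its end, in the units of the state.
- manip.sense(): the state, without advancing time (a new reading comes with each control period).
- manip.snapshot(name): name is "scene" or "top" or "wrist"; returns a dict with "image" (420x560x3 uint8, red, green, blue), "z_map" (420x560 float32, m along the optical axis (not along the pixel's ray), 0 where there is no reading), "fov_y" (degrees; the focal length in pixels is half the picture's height over the tangent of half this angle, whatever the lens; pixels are square), "cx", "cy" (the principal point, pixels), "extrinsics" (4x4, takes a point from camera to world coordinates); the wrist camera has in their place "mount" (4x4, takes a point from camera to tool coordinates, whose origin is the TCP and whose axes are the flange's). Camera axes: x right, y up, looking along -z (the intrinsics and any distortion apply to the point x, -y, -z); pixel columns grow to the right and rows downward; lengths in m; the calibration is good to about 2 mm. A picture is of the moment at which its call begins: read the wrist's pose just before it.
- manip.sign_off(): hands the job in; it is judged then, once.
The state is a dict: "t": time; "q": joint angles; "qd": joint speeds; "tau": joint torques, N m; "tcp_pos": TCP position; "tool_rot": TCP orientation; "force": force on the tool from outside, world axes, zero at the start; "ft_torque": the same for the moment, N m; "finger_gap": opening from 0.0 (shut) to 1.0 (fully open); "gripper_force": force on a finger pad.
Only numpy, scipy, OpenCV 4.12 (cv2) and the standard library are available. Lean on these libraries where they do the work, as an engineer would, in place of code of your own. Each camera call takes 0.05 s, during which the arm holds its last target. There are 200 camera calls.

## Working session

There is one attempt and no reset: what is moved stays moved. The work goes in short steps, Python scripts to look and compute and a tool call to move; the robot and the scene stay as the last step left them, time stands still between calls to the robot, and variables do not carry over. Pictures are saved under pics/ and viewed, at most 10 in all, crops included, and the job is handed in when it is done.

Besides the shell and the picture viewer there is one more tool, called after ">>>" in YAML: its name, and indented under it one key for each argument. drive_tool: Moves the arm, as the interface text tells. Its arguments: {"type":"object","properties":{"plan":{"type":"array"},"newtons":{"type":"number"}},"required":["plan"]}

```bash
ls; mkdir -p pics; cat > h.py <<'E'
import numpy as np, cv2
from station import manip
def cam(s,pose=None):
    f=s["image"].shape[0]/2/np.tan(np.radians(s["fov_y"])/2)
    T=s["extrinsics"] if "extrinsics" in s else pose@s["mount"]
    return f,np.array(T)
def cloud(s,pose=None):
    f,T=cam(s,pose); z=s["z_map"]; v,u=np.mgrid[:z.shape[0],:z.shape[1]]
    P=np.stack([(u-s["cx"])/f*z,-(v-s["cy"])/f*z,-z,np.ones_like(z)],-1)@T.T
    P=P[...,:3]; P[z==0]=np.nan
    return P
E
python3 - <<'E'
from h import *
print(manip.sense(), manip.finger_overhang)
ims=[]
for n in("scene","top"):
    s=manip.snapshot(n); cv2.imwrite(f"pics/{n}.png",s["image"][...,::-1]); np.save(n+".npy",s,allow_pickle=True)
    print(n,s["fov_y"],s["cx"],s["cy"],np.round(s["extrinsics"],3).tolist(),[k for k in s])
E
```

```text
pics
{'t': 0.0, 'q': array([ 1.07647309e+00,  5.28468985e-01,  1.43391268e+00, -3.79034496e-06,
        1.18136761e+00, -1.78513861e-01]), 'qd': array([-0.00062494, -0.00024249,  0.00129443,  0.00139265,  0.00032891,
        0.00126282]), 'tau': array([ 8.40956509e-04, -4.42347443e+01, -1.78028119e+01, -2.24840419e-04,
        8.71971133e-03, -8.61537700e-06]), 'tcp_pos': array([0.19376814, 0.59348607, 0.24432854]), 'tool_rot': array([ 1.57248504e-01,  9.87558477e-01, -1.01844546e-03, -3.54306394e-04]), 'force': array([-0.03537401, -0.01510069,  0.1385561 ]), 'ft_torque': array([0.01408782, 0.01753084, 0.00314209]), 'gripper_force': 0.0, 'finger_gap': 1.0015317187400001} 0.014
scene 51.84816939522423 278.99329837704886 205.1978590734763 [[0.905, 0.169, -0.39, 0.156], [-0.425, 0.413, -0.806, -0.469], [0.024, 0.895, 0.445, 0.429], [0.0, 0.0, 0.0, 1.0]] ['image', 'z_map', 'fov_y', 'cx', 'cy', 'extrinsics']
top 54.61792313285033 277.4209815846478 207.02489445596333 [[0.015, 0.996, -0.083, 0.409], [-0.999, 0.018, 0.028, 0.212], [0.029, 0.082, 0.996, 0.922], [0.0, 0.0, 0.0, 1.0]] ['image', 'z_map', 'fov_y', 'cx', 'cy', 'extrinsics']
```

View pics/scene.png

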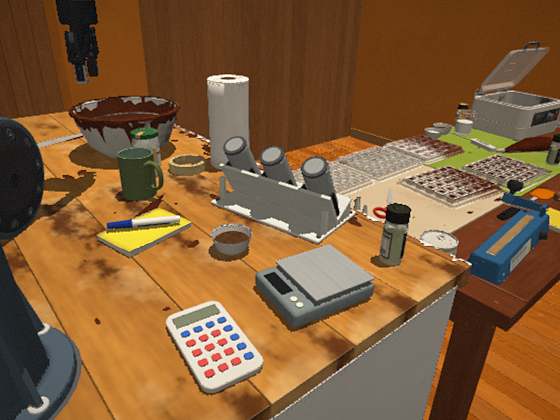

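View pics/top.png

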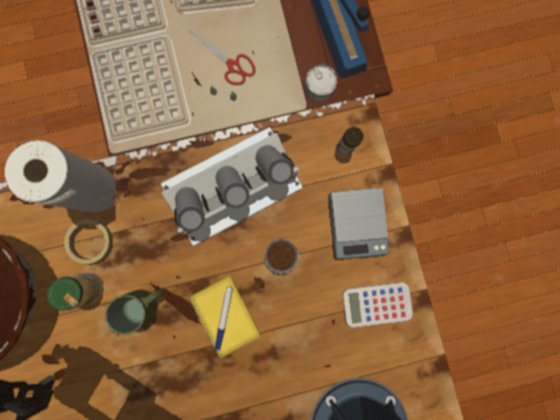

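The scene view shows the rack with three lids at about (237,146), (274,156) and (316,166), the bowl at (232,240), the scale pan at (318,272) and the jar at (395,235). The top view shows the lids at about (190,217), (234,193) and (280,165), the pan at (358,215), the bowl at (282,256) and the jar at (348,145).

```bash
python3 - <<'E'
from h import *
S={n:np.load(n+".npy",allow_pickle=True).item() for n in("scene","top")}
for n,s in S.items():
    P=cloud(s); im=s["image"]; hsv=cv2.cvtColor(im,cv2.COLOR_RGB2HSV)
    pts={"scene":[(150,260),(237,146),(274,156),(316,166),(232,240),(318,272),(396,212),(345,215),(215,205)],
     "top":[(310,300),(190,217),(234,193),(280,165),(282,256),(358,215),(352,137),(272,133),(298,186),(168,186),(195,240)]}[n]
    for u,v in pts: print(n,u,v,np.round(P[v,u],4),hsv[v,u])
    # pan
    g=(abs(P[...,2]-.04)<.006)&(hsv[...,1]<60)
    nl,lab,st,_=cv2.connectedComponentsWithStats(g.astype(np.uint8))
    u,v={"scene":(318,272),"top":(358,215)}[n]
    m=lab==lab[v,u]; m=cv2.erode(m.astype(np.uint8),np.ones((2,2)))>0
    xy=P[m][:,:2].astype(np.float32)
    print("pan",m.sum(),cv2.minAreaRect(xy*1000),np.median(P[m][:,2]))
E
```

```text
scene 150 260 [ 0.2309  0.2005 -0.0014] [ 15 191 199]
scene 237 146 [0.4492 0.3451 0.1363] [ 21  21 171]
scene 274 156 [0.4959 0.2617 0.1364] [ 24  22 166]
scene 316 166 [0.5435 0.1783 0.1387] [ 22  23 168]
scene 232 240 [0.3749 0.1755 0.0198] [ 13 156  90]
scene 318 272 [0.4559 0.0045 0.0379] [ 26  21 179]
scene 396 212 [0.6111 0.0234 0.1034] [34 85 48]
scene 345 215 [0.6317 0.1945 0.0103] [ 21  31 115]
scene 215 205 [0.4004 0.3599 0.0013] [ 12  72 103]
pan 2843 ((465.4613037109375, 4.788337707519531), (108.70441436767578, 111.72064971923828), 5.989394187927246) 0.03867360011057691
top 310 300 [ 0.278   0.1097 -0.0013] [ 15 161 158]
top 190 217 [0.4518 0.3565 0.1436] [ 30  12 123]
top 234 193 [0.4993 0.2738 0.1448] [ 30  10 122]
top 280 165 [0.5551 0.1864 0.1467] [ 30  12 123]
top 282 256 [0.376  0.1749 0.0221] [ 13 142  77]
top 358 215 [0.4683 0.0101 0.0376] [ 26  11 160]
top 352 137 [0.6237 0.0383 0.1077] [ 21 100  51]
top 272 133 [0.6552 0.2013 0.0072] [ 23  13 153]
top 298 186 [0.534  0.1402 0.0073] [ 94   8 217]
top 168 186 [0.5277 0.4322 0.012 ] [ 38  17 168]
top 195 240 [0.4082 0.3687 0.009 ] [ 30  15 121]
pan 2454 ((467.14068603515625, 6.8622894287109375), (107.29991912841797, 111.48543548583984), 6.07771110534668) 0.04052442732084216
```

```bash
cat > m.py <<'E'
from h import *
S={n:np.load(n+".npy",allow_pickle=True).item() for n in("scene","top")}
for n,s in S.items():
    P=cloud(s); near=np.hypot(P[...,0]-.53,P[...,1]-.285)<.24
    sat=cv2.cvtColor(s["image"],cv2.COLOR_RGB2HSV)[...,1]
    g=near&(P[...,2]>-.02)&(sat<70)
    b=g&(abs(P[...,2]-(.008))<.006); nl,lab,st,_=cv2.connectedComponentsWithStats(b.astype(np.uint8))
    k=[i for i in range(1,nl) if st[i,4]>40]; m=np.isin(lab,k)
    print(n,"base",m.sum(),cv2.minAreaRect((P[m][:,:2]*1000).astype(np.float32)))
    for guess in[(.452,.355),(.4985,.272),(.550,.186)]:
        yaw=np.radians(31.3); ax=np.array([-.497*np.cos(yaw),-.497*np.sin(yaw),.868]); ex=np.array([-np.sin(yaw),np.cos(yaw),0]); ey=np.cross(ax,ex)
        q=P[near&(P[...,2]>.11)]; q=q[np.hypot(q[:,0]-guess[0],q[:,1]-guess[1])<.04]
        h=q@ax; hh,e=np.histogram(h,bins=60); top=np.percentile(h,97)
        d=np.median(h[h>top-.006]); L=q[abs(h-d)<.003]
        c=np.stack([L@ex,L@ey],1).astype(np.float32)*1000
        (a,bb),r=cv2.minEnclosingCircle(c); ctr=ex*a/1000+ey*bb/1000+ax*d
        w=np.linalg.svd(L-L.mean(0))[2][2]; w*=np.sign(w[2])
        print(n,guess,len(L),"r",round(r,1),np.round(ctr,4),"normal",np.round(w,3),"mean",np.round(L.mean(0),4))
E
python3 m.py
```

```text
scene base 2739 ((464.47760009765625, 225.56549072265625), (256.9328308105469, 314.7177429199219), 46.22145080566406)
scene (0.452, 0.355) 316 r 27.0 [0.4443 0.3561 0.1368] normal [-0.436 -0.252  0.864] mean [0.445  0.3534 0.1365]
scene (0.4985, 0.272) 376 r 27.0 [0.4928 0.2687 0.1368] normal [-0.44  -0.259  0.86 ] mean [0.4921 0.268  0.1363]
scene (0.55, 0.186) 444 r 26.5 [0.5407 0.184  0.1373] normal [-0.437 -0.254  0.863] mean [0.5401 0.1824 0.1366]
top base 2907 ((533.441162109375, 290.97259521484375), (163.1531219482422, 280.3254699707031), 29.026628494262695)
top (0.452, 0.355) 516 r 26.0 [0.4474 0.3555 0.1395] normal [-0.431 -0.244  0.869] mean [0.4476 0.3561 0.1399]
top (0.4985, 0.272) 505 r 26.2 [0.4946 0.2709 0.1398] normal [-0.44  -0.241  0.865] mean [0.4948 0.2707 0.14  ]
top (0.55, 0.186) 485 r 25.9 [0.5428 0.1844 0.1398] normal [-0.434 -0.245  0.867] mean [0.5433 0.1846 0.1402]
```

```bash
cat >> h.py <<'E'
from scipy.spatial.transform import Rotation as R
yaw=np.radians(29.1); A=np.array([-.497*np.cos(yaw),-.497*np.sin(yaw),.868]); A/=np.linalg.norm(A)
RY=np.array([-np.sin(yaw),np.cos(yaw),0]); RX=np.array([np.cos(yaw),np.sin(yaw),0])
LID={1:np.array([.446,.356,.1385]),2:np.array([.494,.270,.1385]),3:np.array([.542,.1842,.1387])}
PAN=np.array([.466,.006,.040])
RG=R.from_matrix(np.stack([np.cross(RY,-A),RY,-A],1))
def pose():
    s=manip.sense(); return s,s["tcp_pos"],R.from_quat(s["tool_rot"])
def go(p,r=None):
    "shift (tool axes after turning in place) and rotvec deg"
    s,p0,r0=pose(); r=r or r0
    print("turn deg",np.round(np.degrees((r0.inv()*r).as_rotvec()),2),"shift now",np.round(r0.inv().apply(p-p0),4),"shift after turn",np.round(r.inv().apply(p-p0),4))
E
python3 - <<'E'
from h import *
go(LID[1]+.055*A,RG)
P=cloud(np.load("top.npy",allow_pickle=True).item()); g=(P[...,2]>.06)&(P[...,2]<.35)
m=g&(P[...,0]>.1)
n,l,st,c=cv2.connectedComponentsWithStats(m.astype(np.uint8))
for i in range(1,n):
    if st[i,4]>60:
        q=P[l==i]; print(np.round(q.min(0),3),np.round(q.max(0),3))
E
```

```text
turn deg [-12.36 -28.14 -46.08] shift now [-0.295  -0.1674  0.0584] shift after turn [-0.0384 -0.3302  0.089 ]
[ 0.859 -0.001  0.061] [0.946 0.051 0.126]
[0.605 0.015 0.061] [0.646 0.055 0.111]
[0.466 0.544 0.06 ] [0.573 0.656 0.232]
[0.424 0.147 0.06 ] [0.61  0.404 0.154]
[0.178 0.659 0.061] [0.408 0.751 0.133]
[0.269 0.567 0.061] [0.333 0.633 0.118]
[0.223 0.421 0.06 ] [0.306 0.524 0.105]
[0.16  0.52  0.246] [0.209 0.59  0.35 ]
```

>>> drive_tool:
  plan:
    - [0,0,0,-1.55,-3.52,-5.76,1]
    - [0,0,0,-1.55,-3.52,-5.76,1]
    - [0,0,0,-1.55,-3.52,-5.76,1]
    - [0,0,0,-1.55,-3.52,-5.76,1]
    - [0,0,0,-1.55,-3.52,-5.76,1]
    - [0,0,0,-1.55,-3.52,-5.76,1]
    - [0,0,0,-1.55,-3.52,-5.76,1]
    - [0,0,0,-1.55,-3.52,-5.76,1]
    - [0,0,0,0,0,0,1]

```text
t: 1.0
tcp_pos: [0.1925, 0.5918, 0.2436]
tool_rot: [-0.244, 0.935, 0.064, 0.248]
force: [-0.3, -0.3, -0.5]
finger_gap: 0.997
gripper_force: 0.0
```

>>> drive_tool:
  plan:
    - [0,-0.03,0,0,0,0,1]
    - [-0.005,-0.04,0,0,0,0,1]
    - [-0.005,-0.04,0,0,0,0,1]
    - [-0.005,-0.04,0,0,0,0,1]
    - [-0.005,-0.04,0,0,0,0,1]
    - [-0.005,-0.04,0.01,0,0,0,1]
    - [-0.005,-0.04,0.02,0,0,0,1]
    - [-0.005,-0.04,0.03,0,0,0,1]
    - [-0.003,-0.02,0.029,0,0,0,1]
    - [0,0,0,0,0,0,1]

```text
t: 2.0
tcp_pos: [0.4172, 0.3483, 0.1894]
tool_rot: [-0.239, 0.937, 0.066, 0.247]
force: [0.2, -0.2, 0.5]
finger_gap: 1.001
gripper_force: 0.0
```

```bash
python3 - <<'E'
from h import *
go(LID[1]-.024*A,RG); s=manip.sense(); print(s["force"],s["q"],s["t"])
w=manip.snapshot("wrist"); cv2.imwrite("pics/w1.png",w["image"][...,::-1])
E
```

```text
turn deg [ 0.08 -0.11 -0.44] shift now [ 0.     -0.0074  0.0825] shift after turn [ 0.0003 -0.0073  0.0825]
[ 0.22889919 -0.18044914  0.46278986] [ 0.48247741  0.41402256  2.05506662  0.09073705  0.15528027 -1.67483571] 2.0
```

View pics/w1.png

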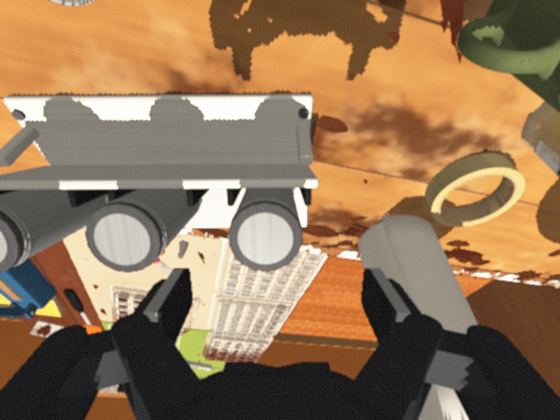

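The wrist view shows the lid of canister 1 at about (266,235) and the fingertips at (182,285) and (372,285). That puts the middle near column 277, so a small shift along -y is needed, as calculated.

>>> drive_tool:
  plan:
    - [0,-0.0075,0,0,-0.1,-0.4,1]
    - [0,0,0.01,0,0,0,1]
    - [0,0,0.015,0,0,0,1]
    - [0,0,0.015,0,0,0,1]
    - [0,0,0,0,0,0,1]
    - [0,0,0,0,0,0,1]

```text
t: 2.65
tcp_pos: [0.4342, 0.3541, 0.1569]
tool_rot: [-0.247, 0.934, 0.066, 0.249]
force: [0.2, -0.1, 0.3]
finger_gap: 1.001
gripper_force: 0.0
```

```bash
python3 - <<'E'
from h import *
go(LID[1]-.024*A,RG); s=manip.sense(); print(s["force"],s["q"],s["t"])
E
```

```text
turn deg [0.27 0.12 0.43] shift now [-0.0005 -0.0043  0.0455] shift after turn [-0.0007 -0.0041  0.0455]
[ 0.24987973 -0.14758002  0.32755284] [ 0.47329419  0.49995883  2.04649074  0.29166524  0.07671675 -1.89921255] 2.65
```

```bash
cat >> h.py <<'E'
def tilt(d):  # tool leaning d degrees (30 = along the seated canister's axis)
    return R.from_rotvec(RY*np.radians(d+28.49999-28.49999-np.degrees(np.arcsin(.497)))*-1)*RG
R15=tilt(15)
E
python3 - <<'E'
from h import *
print(np.round(R15.as_matrix(),3), np.round(RG.as_matrix(),3))
go(LID[1]-.022*A,R15)
E
```

```text
[[-0.844 -0.486  0.226]
 [-0.47   0.874  0.126]
 [-0.259  0.    -0.966]] [[-0.758 -0.486  0.434]
 [-0.422  0.874  0.242]
 [-0.497 -0.    -0.868]]
turn deg [ 0.22 14.92  0.47] shift now [-0.0005 -0.0043  0.0435] shift after turn [-0.0118 -0.0041  0.0419]
```

>>> drive_tool:
  plan:
    - [0,0,0,0,5,0.2,1]
    - [0,-0.002,0,0,5,0.2,1]
    - [0,-0.002,0,0,5,0,1]
    - [0,0,0,0,0,0,1]
    - [0,0,0,0,0,0,1]

```text
t: 3.15
tcp_pos: [0.4364, 0.3499, 0.1574]
tool_rot: [-0.25, 0.959, 0.034, 0.126]
force: [-0.9, -0.1, -0.4]
finger_gap: 1.0
gripper_force: 0.0
```

```bash
python3 - <<'E'
from h import *
go(LID[1]-.022*A,R15); s=manip.sense(); print(s["force"],s["q"],s["t"])
E
```

```text
turn deg [0.17 0.05 0.06] shift now [-0.0117  0.0005  0.0424] shift after turn [-0.0117  0.0006  0.0424]
[-0.90342752 -0.13126114 -0.36321211] [ 0.4694764   0.50002776  1.86746684  0.02637783  0.51194363 -1.63193581] 3.15
```

>>> drive_tool:
  plan:
    - [-0.003,0,0.011,0,0,0,1]
    - [-0.003,0.0005,0.011,0,0,0,1]
    - [-0.003,0,0.01,0,0,0,1]
    - [-0.003,0,0.01,0,0,0,1]
    - [0,0,0,0,0,0,1]
    - [0,0,0,0,0,0,1]

```text
t: 3.75
tcp_pos: [0.4559, 0.3612, 0.1186]
tool_rot: [-0.25, 0.96, 0.034, 0.125]
force: [0.3, 0.1, -0.9]
finger_gap: 0.998
gripper_force: 0.0
```

>>> drive_tool:
  plan:
    - [0,0,0,0,0,0,-1]
    - [0,0,0,0,0,0,-1]
    - [0,0,0,0,0,0,-1]
    - [0,0,0,0,0,0,-1]
    - [0,0,0,0,0,0,-1]
    - [0,0,0,0,0,0,-1]
  newtons: 60

```text
t: 4.35
tcp_pos: [0.4561, 0.3612, 0.1202]
tool_rot: [-0.25, 0.959, 0.034, 0.126]
force: [-0.8, -1.8, 5.9]
finger_gap: 0.596
gripper_force: 62.3
```

```bash
python3 - <<'E'
from h import *
go(LID[1]-.022*A,R15); s=manip.sense(); print(s["force"],s["finger_gap"],s["gripper_force"],s["tau"])
E
```

```text
turn deg [0.17 0.01 0.06] shift now [0.0007 0.0004 0.0007] shift after turn [0.0007 0.0004 0.0007]
[-0.8253202  -1.77590749  5.85007002] 0.5964156056668564 62.26301059126854 [ 3.29544805e-01 -3.64680505e+01 -1.05423760e+01  1.51139572e-01
 -1.12034708e+00 -8.32817255e-03]
```

>>> drive_tool:
  plan:
    - [0.0005,0,-0.005,0,0,0,-1]
    - [0.0005,0,-0.005,0,0,0,-1]
    - [0.0005,0,-0.005,0,0,0,-1]
    - [0.001,0,-0.005,0,0,0,-1]
    - [0,0,0,0,0,0,-1]
    - [0,0,0,0,0,0,-1]
    - [0,0,0,0,0,0,-1]
    - [0,0,0,0,0,0,-1]

```text
t: 5.15
tcp_pos: [0.4494, 0.3575, 0.1378]
tool_rot: [-0.25, 0.96, 0.034, 0.125]
force: [0.3, 0.2, -1.4]
finger_gap: 0.598
gripper_force: 62.6
```

```bash
python3 - <<'E'
from h import *
go(LID[1]-.022*A,R15); s=manip.sense(); print(s["force"],s["ft_torque"],s["finger_gap"],s["gripper_force"])
E
```

```text
turn deg [ 0.18 -0.08  0.05] shift now [-0.0022  0.0003  0.0196] shift after turn [-0.0022  0.0003  0.0196]
[ 0.29544635  0.23700046 -1.41286021] [-0.07506671  0.16143685 -0.00234968] 0.5984874315155239 62.64330893754959
```

>>> drive_tool:
  plan:
    - [0,0,0,0,0,0,-1]
    - [-0.0005,0,0.005,0,0,0,-1]
    - [-0.0005,0,0.005,0,0,0,-1]
    - [-0.0005,0,0.005,0,0,0,-1]
    - [-0.001,0,0.005,0,0,0,-1]
    - [0,0,0,0,0,0,-1]
    - [0,0,0,0,0,0,-1]

```text
t: 5.85
tcp_pos: [0.4562, 0.3613, 0.1202]
tool_rot: [-0.25, 0.959, 0.034, 0.126]
force: [-2.7, -1.8, 7.4]
finger_gap: 0.602
gripper_force: 63.5
```

>>> drive_tool:
  plan:
    - [0,0,0,0,0,0,1]
    - [0,0,0,0,0,0,1]
    - [0,0,0,0,0,0,1]
    - [0,0,0,0,0,0,1]
    - [0,0,0,0,0,0,1]
    - [0,0,0,0,0,0,1]

```text
t: 6.45
tcp_pos: [0.456, 0.3613, 0.1192]
tool_rot: [-0.25, 0.96, 0.034, 0.125]
force: [-0.1, -0.2, 0.4]
finger_gap: 0.994
gripper_force: 0.0
```

```bash
python3 - <<'E'
from h import *
go(LID[1]-.022*A,R15); s=manip.sense(); print(s["force"],s["finger_gap"])
go(LID[1]+.05*A,R15);
go(LID[2]+.05*A,R15); go(LID[2]-.022*A,R15)
for n in("scene","top"): np.save(n+".npy",manip.snapshot(n),allow_pickle=True)
E
python3 m.py
```

```text
turn deg [ 0.18 -0.06  0.05] shift now [ 0.0004  0.0002 -0.0003] shift after turn [ 0.0004  0.0002 -0.0003]
[-0.13920833 -0.230384    0.35883722] 0.9944173418569403
turn deg [ 0.18 -0.06  0.05] shift now [ 0.0188  0.0005 -0.0699] shift after turn [ 0.0188  0.0002 -0.0699]
turn deg [ 0.18 -0.06  0.05] shift now [ 0.0188 -0.098  -0.0701] shift after turn [ 0.0186 -0.0982 -0.0698]
turn deg [ 0.18 -0.06  0.05] shift now [ 0.0003 -0.0982 -0.0005] shift after turn [ 0.0002 -0.0982 -0.0002]
scene base 2731 ((465.2694091796875, 227.21875), (264.41485595703125, 306.919677734375), 44.380157470703125)
scene (0.452, 0.355) 8 r 10.8 [0.4448 0.3247 0.2943] normal [ 0.702 -0.597  0.388] mean [0.4449 0.3221 0.2928]
scene (0.4985, 0.272) 23 r 10.9 [0.4685 0.2926 0.2117] normal [ 0.325 -0.887  0.329] mean [0.4683 0.2919 0.2112]
scene (0.55, 0.186) 447 r 27.3 [0.542  0.1839 0.1378] normal [-0.437 -0.257  0.862] mean [0.54   0.1821 0.1364]
top base 2417 ((533.462158203125, 291.1541748046875), (162.9268341064453, 279.322509765625), 29.166505813598633)
top (0.452, 0.355) 64 r 17.2 [0.4193 0.3405 0.418 ] normal [0.721 0.339 0.604] mean [0.4186 0.3399 0.4173]
top (0.4985, 0.272) 32 r 9.7 [0.4682 0.2944 0.2188] normal [ 0.002 -0.623  0.782] mean [0.4694 0.2948 0.2202]
top (0.55, 0.186) 501 r 26.2 [0.5432 0.1843 0.14  ] normal [-0.429 -0.246  0.869] mean [0.5433 0.1846 0.1401]
```

>>> drive_tool:
  plan:
    - [0.003,0,-0.01,0,0,0,1]
    - [0.005,0,-0.02,0,0,0,1]
    - [0.006,0,-0.02,0,0,0,1]
    - [0.005,0,-0.02,0,0,0,1]
    - [0,-0.02,0,0,0,0,1]
    - [0,-0.03,0,0,0,0,1]
    - [0,-0.03,0,0,0,0,1]
    - [0,-0.0185,0,0,0,0,1]
    - [0,0,0,0,0,0,1]
    - [0,0,0,0,0,0,1]

```text
t: 7.55
tcp_pos: [0.4721, 0.2572, 0.1822]
tool_rot: [-0.249, 0.96, 0.034, 0.125]
force: [-0.1, -0.8, 0.2]
finger_gap: 1.001
gripper_force: 0.0
```

```bash
python3 - <<'E'
from h import *
go(LID[2]-.022*A,R15); s=manip.sense(); print(s["force"],s["q"])
E
```

```text
turn deg [ 0.18 -0.05 -0.01] shift now [-0.0189  0.0003  0.07  ] shift after turn [-0.0188  0.0006  0.0701]
[-0.14577846 -0.7524802   0.15725109] [ 0.2542995   0.43223327  1.89960099  0.12744723  0.56140788 -1.92402896]
```

>>> drive_tool:
  plan:
    - [-0.004,0,0.014,0,0,0,1]
    - [-0.005,0,0.02,0,0,0,1]
    - [-0.005,0.0005,0.018,0,0,0,1]
    - [-0.005,0,0.018,0,0,0,1]
    - [0,0,0,0,0,0,1]
    - [0,0,0,0,0,0,-1]
    - [0,0,0,0,0,0,-1]
    - [0,0,0,0,0,0,-1]
    - [0,0,0,0,0,0,-1]
    - [0,0,0,0,0,0,-1]
  newtons: 60

```text
t: 8.55
tcp_pos: [0.5035, 0.2758, 0.1204]
tool_rot: [-0.25, 0.959, 0.034, 0.126]
force: [-1.7, -0.6, 6.0]
finger_gap: 0.6
gripper_force: 62.3
```

>>> drive_tool:
  plan:
    - [0,0,0,0,0,0,-1]
    - [0.0005,0,-0.005,0,0,0,-1]
    - [0.0005,0,-0.005,0,0,0,-1]
    - [0.0005,0,-0.005,0,0,0,-1]
    - [0.001,0,-0.005,0,0,0,-1]
    - [0,0,0,0,0,0,-1]
    - [0,0,0,0,0,0,-1]
    - [0,0,0,0,0,0,-1]
    - [0,0,0,0,0,0,-1]

```text
t: 9.45
tcp_pos: [0.4972, 0.272, 0.1375]
tool_rot: [-0.25, 0.96, 0.034, 0.125]
force: [0.2, 0.9, -1.0]
finger_gap: 0.6
gripper_force: 62.7
```

```bash
python3 - <<'E'
from h import *
go(LID[2]-.022*A,R15); s=manip.sense(); print(s["force"],s["ft_torque"],s["finger_gap"],s["gripper_force"])
E
```

```text
turn deg [ 0.18 -0.08  0.05] shift now [-0.0023 -0.0003  0.0194] shift after turn [-0.0022 -0.0002  0.0194]
[ 0.23417262  0.93080422 -0.9637844 ] [-0.09788691  0.21845771  0.04156492] 0.6004848405105084 62.70754437893629
```

>>> drive_tool:
  plan:
    - [-0.0005,0,0.005,0,0,0,-1]
    - [-0.0005,0,0.005,0,0,0,-1]
    - [-0.0005,0,0.005,0,0,0,-1]
    - [-0.001,0,0.005,0,0,0,-1]
    - [0,0,0,0,0,0,-1]
    - [0,0,0,0,0,0,1]
    - [0,0,0,0,0,0,1]
    - [0,0,0,0,0,0,1]
    - [0,0,0,0,0,0,1]
    - [0,0,0,0,0,0,1]

```text
t: 10.45
tcp_pos: [0.5038, 0.2758, 0.1188]
tool_rot: [-0.25, 0.96, 0.034, 0.125]
force: [-1.1, -0.4, 0.0]
finger_gap: 0.997
gripper_force: 0.0
```

>>> drive_tool:
  plan:
    - [0.003,0,-0.01,0,0,0,1]
    - [0.005,0,-0.02,0,0,0,1]
    - [0.006,0,-0.02,0,0,0,1]
    - [0.005,0,-0.02,0,0,0,1]
    - [0,-0.02,0,0,0,0,1]
    - [0,-0.03,0,0,0,0,1]
    - [0,-0.03,0,0,0,0,1]
    - [0,-0.0185,0,0,0,0,1]
    - [0,0,0,0,0,0,1]
    - [0,0,0,0,0,0,1]

```text
t: 11.45
tcp_pos: [0.5197, 0.1717, 0.1818]
tool_rot: [-0.249, 0.96, 0.034, 0.125]
force: [-0.4, 0.2, -0.6]
finger_gap: 1.003
gripper_force: 0.0
```

```bash
python3 - <<'E'
from h import *
go(LID[3]-.022*A,R15); s=manip.sense(); print(s["force"],s["q"])
for n in("scene","top"): np.save(n+".npy",manip.snapshot(n),allow_pickle=True)
E
python3 m.py
```

```text
turn deg [ 0.19 -0.07 -0.01] shift now [-0.0193 -0.0001  0.0695] shift after turn [-0.0192  0.0001  0.0695]
[-0.38015926  0.21131801 -0.55186524] [ 0.05316645  0.44526975  1.87264822  0.20701201  0.60016132 -2.18370334]
scene base 2718 ((464.92156982421875, 225.29493713378906), (256.4568176269531, 315.2048034667969), 46.519954681396484)
scene (0.452, 0.355) 311 r 26.6 [0.4458 0.3553 0.1373] normal [-0.436 -0.253  0.864] mean [0.445  0.3534 0.1364]
scene (0.4985, 0.272) 381 r 26.5 [0.4933 0.2689 0.137 ] normal [-0.448 -0.251  0.858] mean [0.4923 0.2674 0.1362]
scene (0.55, 0.186) 446 r 26.6 [0.5411 0.1833 0.1373] normal [-0.442 -0.257  0.859] mean [0.5399 0.1822 0.1365]
top base 2185 ((533.5215454101562, 290.81402587890625), (163.2047882080078, 280.75042724609375), 29.137887954711914)
top (0.452, 0.355) 519 r 26.1 [0.4473 0.3558 0.1397] normal [-0.434 -0.251  0.865] mean [0.4476 0.3558 0.1399]
top (0.4985, 0.272) 507 r 26.1 [0.4952 0.2694 0.1396] normal [-0.431 -0.247  0.868] mean [0.4956 0.2698 0.14  ]
top (0.55, 0.186) 271 r 24.9 [0.5445 0.1875 0.1413] normal [-0.437 -0.245  0.865] mean [0.5458 0.1937 0.144 ]
```

>>> drive_tool:
  plan:
    - [-0.004,0,0.014,0,0,0,1]
    - [-0.005,0,0.02,0,0,0,1]
    - [-0.005,0,0.018,0,0,0,1]
    - [-0.005,0,0.018,0,0,0,1]
    - [0,0,0,0,0,0,1]
    - [0,0,0,0,0,0,-1]
    - [0,0,0,0,0,0,-1]
    - [0,0,0,0,0,0,-1]
    - [0,0,0,0,0,0,-1]
    - [0,0,0,0,0,0,-1]
  newtons: 90

```text
t: 12.55
tcp_pos: [0.5517, 0.1897, 0.1199]
tool_rot: [-0.25, 0.959, 0.034, 0.126]
force: [-2.6, -2.1, 6.5]
finger_gap: 0.591
gripper_force: 93.8
```

>>> drive_tool:
  plan:
    - [0,0,0,0,0,0,-1]
    - [0.0005,0,-0.005,0,0,0,-1]
    - [0.0005,0,-0.005,0,0,0,-1]
    - [0.0005,0,-0.005,0,0,0,-1]
    - [0.001,0,-0.005,0,0,0,-1]
    - [0,0,0,0,0,0,-1]
    - [0,0,0,0,0,0,-1]
    - [0,0,0,0,0,0,-1]
    - [0,0,0,0,0,0,-1]

```text
t: 13.45
tcp_pos: [0.5452, 0.186, 0.1373]
tool_rot: [-0.25, 0.96, 0.034, 0.125]
force: [-0.3, 0.3, -4.1]
finger_gap: 0.594
gripper_force: 94.6
```

```bash
python3 - <<'E'
from h import *
go(LID[3]-.022*A,R15); s=manip.sense(); print(s["force"],s["ft_torque"],s["finger_gap"],s["gripper_force"],s["q"])
E
```

```text
turn deg [ 0.19 -0.08  0.05] shift now [-0.0025 -0.0001  0.0189] shift after turn [-0.0025 -0.0001  0.0189]
[-0.30068142  0.29236057 -4.10097519] [-0.24440199  0.48142329  0.02675182] 0.59446536257274 94.64510522782803 [ 0.07962402  0.55264422  1.83819483  0.22107824  0.52507246 -2.17932486]
```

Canister 3 pulls clearly harder (−4.1 N, against about −1 for the others), so it is the full one. I will take it out along its axis.

>>> drive_tool:
  plan:
    - [0.003,0,-0.01,0,0,0,-1]
    - [0.004,0,-0.015,0,0,0,-1]
    - [0.005,0,-0.018,0,0,0,-1]
    - [0.005,0,-0.018,0,0,0,-1]
    - [0.004,0,-0.016,0,0,0,-1]
    - [-0.004,0,-0.015,0,0,0,-1]
    - [-0.004,0,-0.015,0,0,0,-1]
    - [0,0,0,0,0,0,-1]
    - [0,0,0,0,0,0,-1]

```text
t: 14.35
tcp_pos: [0.5099, 0.1661, 0.2378]
tool_rot: [-0.25, 0.96, 0.034, 0.126]
force: [0.3, -0.6, -5.9]
finger_gap: 0.593
gripper_force: 95.0
```

>>> drive_tool:
  plan:
    - [0,0,0,0,3,0,-1]
    - [0,0,0,0,4,0,-1]
    - [0,0,0,0,5,0,-1]
    - [0,0,0,0,5,0,-1]
    - [0,0,0,0,5,0,-1]
    - [0,0,0,0,5,0,-1]
    - [0,0,0,0,3,0,-1]
    - [0,0,0,0,0,0,-1]
    - [0,0,0,0,0,0,-1]

```text
t: 15.25
tcp_pos: [0.5102, 0.1664, 0.2363]
tool_rot: [-0.25, 0.959, -0.031, -0.127]
force: [-0.1, -0.6, -5.6]
finger_gap: 0.589
gripper_force: 94.9
```

```bash
cat > seg.py <<'E'
from h import *
import sys
s,p,r=pose(); print(p,s["force"],s["q"],np.round(r.as_matrix(),3).tolist(),s["t"])
for n in("scene","top"):
    c=manip.snapshot(n); np.save(n+".npy",c,allow_pickle=True); cv2.imwrite(f"pics/{n}{sys.argv[1]}.png",c["image"][...,::-1])
E
python3 seg.py _a; python3 -c "
from h import *
go(PAN+[0,0,.13],tilt(-15))"
```

```text
[0.51015882 0.1663934  0.2363036 ] [-0.11180519 -0.58049085 -5.63608167] [ 0.15362816  0.52699114  1.49382829 -0.08904411  1.36974625 -1.89863839] [[-0.842, -0.488, -0.229], [-0.472, 0.873, -0.124], [0.26, 0.004, -0.966]] 15.25
turn deg [ 0.17 -0.04  0.13] shift now [ 0.095  -0.1186  0.0946] shift after turn [ 0.0948 -0.1186  0.0949]
```

View pics/scene_a.png

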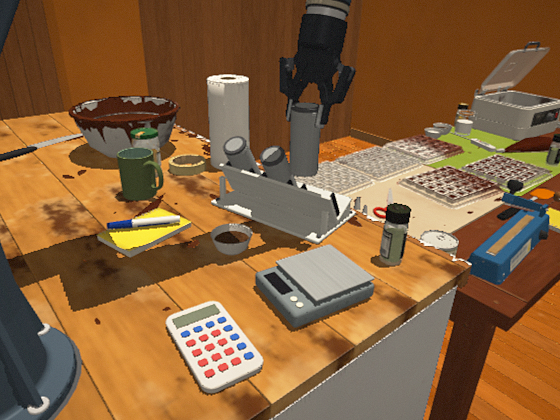

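The scene view shows canister 3 held roughly upright at (305,140), with canisters 1 and 2 in the rack at (237,150) and (274,160). Next I measure its axis.

```bash
cat > cyl.py <<'E'
from h import *
from scipy.optimize import least_squares
def fit(p0,zlo,zhi,r=.04):
    for n in("scene",):
        s=np.load(n+".npy",allow_pickle=True).item(); P=cloud(s)
        q=P[(np.hypot(P[...,0]-p0[0],P[...,1]-p0[1])<r)&(P[...,2]>zlo)&(P[...,2]<zhi)]
        zm=(zlo+zhi)/2
        def f(x):
            a=np.array([x[2],x[3],1]); a/=np.linalg.norm(a); d=q-[x[0],x[1],zm]
            return np.linalg.norm(d-np.outer(d@a,a),axis=1)-.026
        o=least_squares(f,[p0[0],p0[1],0,0],loss="soft_l1",f_scale=.002)
        print(n,len(q),"rms",np.sqrt(np.median(f(o.x)**2)),"centre at z",zm,np.round(o.x[:2],4),"slope deg",np.round(np.degrees(o.x[2:]),2))
        print("bottom z",np.percentile(q[:,2],[1,50]))
        return o.x
E
python3 - <<'E'
from cyl import *
p=manip.sense()["tcp_pos"]; x=fit(p-[0,0,0],.145,.215)
x=fit(p,.11,.2)
print("slope along RX, RY",np.degrees(x[2:])@RX[:2],np.degrees(x[2:])@RY[:2])
E
```

```text
scene 1131 rms 0.0006074458502624176 centre at z 0.18 [0.509  0.1672] slope deg [-0.3   0.22]
bottom z [0.14590947 0.18087405]
scene 993 rms 0.000587441071901746 centre at z 0.155 [0.5091 0.1671] slope deg [-0.14  0.19]
bottom z [0.13844041 0.16966342]
slope along RX, RY -0.030758331424067448 0.23334667263877834
```

>>> drive_tool:
  plan:
    - [0.007,-0.0075,0.0018,0,0,0,-1]
    - [0.014,-0.015,0.0037,0,0,0,-1]
    - [0.014,-0.015,0.0037,0,0,0,-1]
    - [0.014,-0.015,0.0037,0,0,0,-1]
    - [0.014,-0.015,0.0037,0,0,0,-1]
    - [0.014,-0.015,0.0037,0,0,0,-1]
    - [0.014,-0.015,0.0037,0,0,0,-1]
    - [0.014,-0.015,0.0037,0,0,0,-1]
    - [0.007,-0.0075,0.0018,0,0,0,-1]
    - [0,0,0,0,0,0,-1]

```text
t: 16.35
tcp_pos: [0.4672, 0.0037, 0.2382]
tool_rot: [-0.249, 0.96, -0.032, -0.127]
force: [0.7, 0.0, -4.8]
finger_gap: 0.592
gripper_force: 95.0
```

>>> drive_tool:
  plan:
    - [-0.003,0,0.01,0,0,0,-1]
    - [-0.005,0,0.02,0,0,0,-1]
    - [-0.005,0,0.02,0,0,0,-1]
    - [-0.005,0,0.018,0,0,0,-1]
    - [-0.003,0,0.01,0,0,0,-1]
    - [0,0,0,0,0,0,-1]
    - [0,0,0,0,0,0,-1]

```text
t: 17.05
tcp_pos: [0.4681, 0.0055, 0.1571]
tool_rot: [-0.25, 0.959, -0.032, -0.127]
force: [0.8, -0.1, -5.4]
finger_gap: 0.589
gripper_force: 94.9
```

```bash
python3 seg.py _b; python3 - <<'E'
from cyl import *
p=manip.sense()["tcp_pos"]; x=fit(p,p[2]-.095,p[2]-.02)
go(PAN+[.001,-.0005,.098],tilt(-15))
E
```

```text
[0.46814216 0.00551718 0.15705363] [ 0.77861596 -0.14902448 -5.37346929] [-0.13304336  0.5479511   1.75196599 -0.17686439  1.06171337 -2.11102736] [[-0.842, -0.488, -0.228], [-0.472, 0.873, -0.125], [0.26, 0.003, -0.966]] 17.05
scene 1528 rms 0.00047064608824918776 centre at z 0.10020143077516508 [0.4669 0.0062] slope deg [-0.22  0.46]
bottom z [0.06373391 0.1015485 ]
turn deg [0.06 0.04 0.14] shift now [-0.0039  0.0009  0.0193] shift after turn [-0.0039  0.0009  0.0193]
```

>>> drive_tool:
  plan:
    - [-0.002,0,0.006,0,0,0,-1]
    - [-0.001,0,0.005,0,0,0,-1]
    - [-0.0008,0,0.003,0,0,0,-1]
    - [-0.0003,0,0.001,0,0,0,-1]
    - [0,0,0,0,0,0,-1]
    - [0,0,0,0,0,0,-1]

```text
t: 17.75
tcp_pos: [0.4678, 0.0052, 0.1415]
tool_rot: [-0.25, 0.959, -0.032, -0.127]
force: [-1.5, 0.1, -5.7]
finger_gap: 0.596
gripper_force: 95.0
```

>>> drive_tool:
  plan:
    - [-0.0003,0,0.001,0,0,0,-1]
    - [0,0,0,0,0,0,-1]
    - [-0.0003,0,0.001,0,0,0,-1]
    - [0,0,0,0,0,0,-1]

```text
t: 18.15
tcp_pos: [0.4678, 0.0053, 0.1393]
tool_rot: [-0.25, 0.959, -0.032, -0.127]
force: [0.1, 0.1, -5.2]
finger_gap: 0.595
gripper_force: 95.0
```

>>> drive_tool:
  plan:
    - [-0.0003,0,0.001,0,0,0,-1]
    - [0,0,0,0,0,0,-1]
    - [0,0,0,0,0,0,-1]

```text
t: 18.45
tcp_pos: [0.4678, 0.0053, 0.1383]
tool_rot: [-0.25, 0.959, -0.032, -0.127]
force: [-0.3, 0.2, -5.7]
finger_gap: 0.594
gripper_force: 95.0
```

>>> drive_tool:
  plan:
    - [-0.0002,0,0.0007,0,0,0,-1]
    - [0,0,0,0,0,0,-1]
    - [0,0,0,0,0,0,-1]

```text
t: 18.75
tcp_pos: [0.4679, 0.0053, 0.1379]
tool_rot: [-0.25, 0.959, -0.032, -0.127]
force: [-0.2, 0.5, -2.2]
finger_gap: 0.588
gripper_force: 95.3
```

>>> drive_tool:
  plan:
    - [-0.0001,0,0.0004,0,0,0,-1]
    - [0,0,0,0,0,0,-1]
    - [0,0,0,0,0,0,-1]

```text
t: 19.05
tcp_pos: [0.468, 0.0052, 0.1379]
tool_rot: [-0.25, 0.959, -0.032, -0.127]
force: [-0.1, 0.8, 5.3]
finger_gap: 0.593
gripper_force: 96.0
```

```bash
python3 seg.py _c; python3 - <<'E'
from cyl import *
x=fit([.467,.006],.05,.12)
E
```

```text
[0.46799038 0.0052267  0.1378748 ] [-0.06036874  0.78771039  5.25366341] [-0.13355899  0.57927077  1.76552081 -0.18186475  1.01749048 -2.1014201 ] [[-0.843, -0.488, -0.228], [-0.472, 0.873, -0.125], [0.26, 0.002, -0.966]] 19.05
scene 1371 rms 0.00047717797501375947 centre at z 0.08499999999999999 [0.4667 0.0061] slope deg [-0.17  0.32]
bottom z [0.05070772 0.08630932]
```

>>> drive_tool:
  plan:
    - [0,0,0,0,0,0,-1]
    - [0,0,0,0,0,0,-1]
    - [0,0,0,0,0,0,1]
    - [0,0,0,0,0,0,1]
    - [0,0,0,0,0,0,1]
    - [0,0,0,0,0,0,1]
    - [0,0,0,0,0,0,1]
    - [0,0,0,0,0,0,1]
  newtons: 20

```text
t: 19.95
tcp_pos: [0.4678, 0.0053, 0.1372]
tool_rot: [-0.25, 0.959, -0.032, -0.127]
force: [-0.2, 0.5, 0.2]
finger_gap: 1.0
gripper_force: 0.0
```

>>> drive_tool:
  plan:
    - [0,0,-0.005,0,0,0,1]
    - [0,0,-0.015,0,0,0,1]
    - [0,0,-0.025,0,0,0,1]
    - [0,0,-0.03,0,0,0,1]
    - [0,0,-0.03,0,0,0,1]
    - [0,0,-0.02,0,0,0,1]
    - [0,0,0,0,0,0,1]

```text
t: 20.65
tcp_pos: [0.4987, 0.0209, 0.2609]
tool_rot: [-0.25, 0.96, -0.033, -0.124]
force: [-0.2, -0.2, -1.1]
finger_gap: 1.004
gripper_force: 0.0
```

```bash
python3 seg.py _d; python3 m.py; python3 - <<'E'
from cyl import *
x=fit([.467,.006],.05,.15)
P=cloud(np.load("top.npy",allow_pickle=True).item()); print(P[256,282],P[137,352])
E
```

```text
[0.49871237 0.02091306 0.2608514 ] [-0.15375574 -0.1802354  -1.13909478] [-0.09806648  0.43769231  1.58097703 -0.15097573  1.33666527 -2.12798199] [[-0.844, -0.488, -0.221], [-0.472, 0.873, -0.125], [0.254, -0.002, -0.967]] 20.65
scene base 2267 ((465.4564208984375, 227.6294708251953), (264.6656799316406, 304.85736083984375), 43.68229675292969)
scene (0.452, 0.355) 315 r 26.4 [0.4457 0.355  0.1373] normal [-0.437 -0.252  0.863] mean [0.4452 0.3533 0.1365]
scene (0.4985, 0.272) 378 r 27.7 [0.4944 0.2695 0.1377] normal [-0.446 -0.251  0.859] mean [0.4924 0.2677 0.1363]
scene 2020 rms 0.00046056995926266797 centre at z 0.1 [0.4672 0.0057] slope deg [ 0.07 -0.05]
bottom z [0.05118176 0.10254267]
[0.37598646 0.17491576 0.02154257] [0.62449589 0.03759121 0.10449658]Traceback (most recent call last):
  File "m.py", line 13, in <module>
    h=q@ax; hh,e=np.histogram(h,bins=60); top=np.percentile(h,97)
                                              ~~~~~~~~~~~~~^^^^^^
    return _quantile_unchecked(
        a, q, axis, out, overwrite_input, method, keepdims, weights)
    return _ureduce(a,
                    func=_quantile_ureduce_func,
    ...<5 lines>...
                    overwrite_input=overwrite_input,
                    method=method)
    r = func(a, **kwargs)
    result = _quantile(arr,
                       quantiles=q,
    ...<2 lines>...
                       out=out,
                       weights=wgt)
    slices_having_nans = np.isnan(arr[-1, ...])
                                  ~~~^^^^^^^^^
IndexError: index -1 is out of bounds for axis 0 with size 0
```

View pics/scene_d.png

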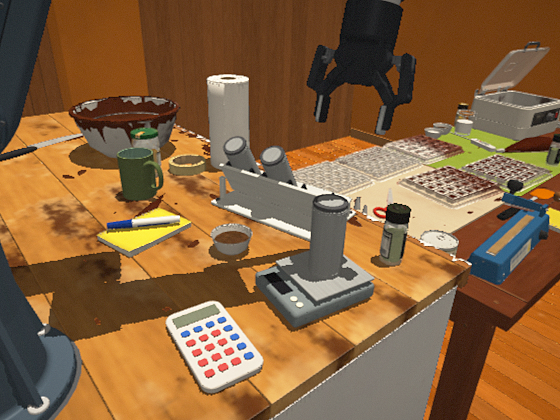

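The picture shows canister 3 standing upright on the pan (lid at about (330,205)), canisters 1 and 2 seated in the rack at (237,148) and (274,158), the bowl (232,240) and jar (395,235) unmoved, and the gripper clear. The m.py error came only from canister 3's place now being empty.

```bash
python3 -c "
from station import manip
print(manip.sign_off())"
```

```text
the job is handed in; nothing more can be done
None
```

Canister 3 was the full one: it now stands upright in the middle of the scale's pan, canisters 1 and 2 lean in the rack as before, the jar and bowl are unmoved, and the job is handed in (no verdict was returned).

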